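# Drip tray home under the plant shelf

## Robot

A 7-joint arm with a two-finger parallel gripper is mounted at the origin on the work surface. World frame = base frame: x ahead of the robot, y to its left, z up, the work surface at z = 0. Lengths are in m, angles in rad, forces in N, time in s.
With the tool pointing down it reaches from about 0.4 to 0.85 m from the base axis. Payload 4.5 kg.
Tool frame: the origin (TCP) lies on the centre line of the jaws, within the pads' length; the fingertips stand 14 mm ahead of it and the grasp point (between the pads) lies 5 mm behind it (r.tcp_to_tips is the z of the fingertips in the tool frame, in m); z points along the fingers, y is the direction in which the jaws open and shut (so a half turn about z gives the same grasp; the last joint's range is limited). The gripper opens to 88 mm and grips with 3 to 60 N. Pads are 18 mm wide; open, the fingers measure 123 mm over their backs; the gripper's body (75 mm by 187 mm) begins 45 mm behind the grasp point.
Start: joints at [-1.3, 0.689, -0.195, 1.565, 0.157, 0.902, -0.215], TCP at [0.147, 0.608, 0.253] pointing down, gripper open.
Joint ranges: [-3.01, 3.01], [-0.46, 2.08], [-1.47, 1.51], [0.13, 2.56], [-1, 4.14], [0.04, 2.09], [-2.66, 2.66]. Speed limits (rad/s): [2.57, 2.57, 3.14, 3.14, 3.14, 3.14, 3.14].

## Interface

Orientations are given as a unit quaternion [x, y, z, w].
In Python, from plant import r, viewer gives the robot as it stands.
- The arm moves only by the shell command python3 -m inch 'ROWS' [FORCE]. ROWS is JSON, a list of rows, each a list of 3 entries, a list of its own where there are three numbers: the closure, from 0 (fully open) to 1 (shut), then the shift along the tool's x, y, z in cm, then the turn about the tool's z in degrees. In form: [[fingers, [x, y, z], yaw], ...]. A call has 1 to 20 rows; each row is the pose to reach, as a shift and turn from the pose commanded when the call began, along the tool's axes at that moment; what a row does not reach only later rows make up. A row lasts 1/10 s, in which the tool goes at most 50 mm and 8.59 degrees, less where a joint would pass 70% of its speed; a pose out of reach is approached as far as the arm can. A call with a gripper value outside its range is refused whole. The fingers move at their own pace and stop on an object; FORCE is the grip in N (left out, the last holds). Time passes only in rows, so rows that repeat a pose let the fingers close. It gives the time, the measured TCP pose, the force and the opening at its end, in the units of the state.
- r.get_state(): the state, without advancing time (a new reading comes with each control period).
- viewer.snapshot(name): name is "scene" or "side" or "wrist"; returns the picture (400x640x3 uint8, red, green, blue); there is no depth.
- viewer.camera_params(name): a dict with "intrinsics" (3x3 intrinsics, pixels), "world_to_cam" (4x4, takes a point from world to camera coordinates). Camera axes: x right, y up, looking along -z (the intrinsics and any distortion apply to the point x, -y, -z); pixel columns grow to the right and rows downward; lengths in m; the calibration is good to about 2 mm. The wrist camera is an equidistant fisheye: a pixel r from the principal point sees the ray r / f radians off the axis. A picture is of the moment at which its call begins: read the wrist's pose just before it. camera_params takes no time and is no camera call; for the wrist camera it gives the pose at the moment of the call.
- r.finish_job(): hands the job in, once; it reports no verdict.
Trained networks look in the newest picture that a camera, given by its name, has taken for a name from the list of things; names that differ only in an ending like _2 or _b are one class to them, and where a whole thing is asked for, a point or a joint stands for the part that bears it (a point fixed in the world has none). Each returns a list of dicts, best first, with "p" (0 to 1); they miss things now and then, are a little off and sometimes report something else, mostly with a low value. They report only what shows in the picture. A call takes as long as a camera call.
- viewer.outline_of(camera, name): "pixels" (400x640 bool, what is visible of it) and "bbox" ([left, top, width, height] in pixels, round what is visible of it).
The state is a dict: "clock": time; "q": joint angles; "qd": joint speeds; "joint_torque": joint torques, N m; "tool_pos": TCP position; "eef_rot": TCP orientation; "contact_force": force on the tool from outside, world axes, zero at the start; "moment": the same for the moment, N m; "opening": opening from 0.0 (shut) to 1.0 (fully open).
Only numpy, scipy, OpenCV 4.12 (cv2) and the standard library are available. Lean on these libraries where they do the work, as an engineer would, in place of code of your own. Each camera call takes 0.05 s, during which the arm holds its last target.

## Task

Slide the steel drip tray, rear end first, into its bay under the low metal shelf, so that it will catch the drips of the watering can: turn it square to the bay, start it between the runners, then push it gently home until its rear rests against the rubber stop hidden at the back, and let go. Go by feel and never force it against the runners or the stop: no more than 20 N. Leave the watering can, mortar and jar where they stand.

Things in the scene. Friction and masses are not known exactly. Their poses are not given: they have to be found in the camera images.
- tray: Loose drip tray of bare sheet steel, open on top, 170 mm long (its x) by 130 mm wide (its y) by 18 mm high, walls and floor 3 mm, about 0.45 kg (0.3 to 0.65). Origin at the centre of its underside; x points from the handle to the rear end, which goes under the shelf first; z up. It lies flat on the bench (dry friction about 0.6, so it takes some 1.5 to 5 N to slide).
- tray_handle (a point): Middle of the tray's bow handle: a round steel bar 9 mm thick and 84 mm long, along the tray's y, 45 mm out from the front wall, its axis 20 mm above the bench (tray frame -130, 0, 20 mm). There is free space down to the bench between bar and wall and beyond the bar.
- tray_rear (a point): Middle of the outer face of the tray's rear wall (tray frame 85, 0, 11 mm).
- shelf: Low slatted steel plant shelf screwed to the bench, 190 mm deep (its x) by 226 mm wide (its y), 28 mm high, the watering can on top. Origin on the bench under its centre; x points from the open mouth into the shelf. The tray's bay runs along x, with 24 mm of headroom under the slats (6 mm over the tray's rim).
- shelf_mouth (a point): Middle of the shelf's front edge at the bench: the mouth of the bay (shelf frame -95, 0, 0 mm; axes as the shelf's). The bay lies between two upright metal runners 136 mm apart inside, so the tray has 3 mm play each side. The runners' ends flare outward over the 21 mm in front of the mouth, to about 156 mm apart.
- bay_mid (a point): A point on the bay's middle line, on the bench 115 mm in from the mouth (shelf frame 20, 0, 0 mm). A stop bar with a rubber buffer 60 mm wide is bolted under the slats; the buffer's face lies up to 20 mm before or beyond this point, differently every time and not measured, so it is found by feel. The buffer yields about 1 mm per 4 N, 6 mm at most.
- can: Coral plastic watering can standing loose on the shelf, 106 mm across and 140 mm high with handle and spout; origin under its centre.
- mortar: Beige ceramic mortar with its pestle, 110 mm across and about 105 mm high; origin under its centre.
- jar: Closed jam jar, 70 mm across and 87 mm high; origin under its centre.

How it is judged:
On the way:
1. the tray's rear is started under the shelf: at least 30 mm past the mouth, between the runners and square to them within 0.08 rad (x of tray_rear in the frame of shelf_mouth above 0.03 m and y of tray_rear in the frame of shelf_mouth between -0.007 and 0.007 m and angle between the x axis of tray and the x axis of shelf, either way round below 0.08 rad and angle between tray's own z axis and vertical below 0.06 rad), for 0.1 s.
At the end, for the whole second after the job is handed in: The tray lies flat on the bench in the bay, square to it within 0.06 rad, its rear resting against the rubber buffer (no gap over about 2 mm), at rest and released (horizontal distance between tray_rear and buffer_c0 below 0.0075 m and x of tray_rear in the frame of shelf_mouth above 0.085 m and angle between the x axis of tray and the x axis of shelf, either way round below 0.06 rad and angle between tray's own z axis and vertical below 0.04 rad and height (world z) of tray below 0.004 m and linear speed of tray below 0.01 m/s); the robot touches nothing.
It fails at once if the tray is forced against the shelf, its runners or its stop with more than 20 N (contact force between tray and shelf above 20 N).
It fails at once if the robot presses on the shelf with more than 20 N (contact force between any of the arm, the fingers and shelf above 20 N).
It fails at once if the watering can, mortar or jar is shifted by more than 20 mm (distance of any of can, mortar, jar from where it was at the start of the episode above 0.02 m).
It also fails if it takes over 64 s, if anything falls off the work surface, if the arm or the gripper's body presses on something with over 40 N, if the wrist force passes 120 N, or if a joint passes its speed limit or range.

## Working session

There is one attempt and no reset: what is moved stays moved. The work goes in short steps, Python scripts to look and compute and a shell command to move; the robot and the scene stay as the last step left them, time stands still between calls to the robot, and variables do not carry over. Pictures are saved under pics/ and viewed, and the job is handed in when it is done.

```bash
ls; mkdir -p pics
python3 - <<'E'
from plant import r, viewer
import cv2,numpy as np
for n in ("scene","side","wrist"):
    im=viewer.snapshot(n); cv2.imwrite(f"pics/{n}0.png",im[:,:,::-1])
    p=viewer.camera_params(n); print(n,np.round(p["intrinsics"],1).tolist(),np.round(p["world_to_cam"],3).tolist(),[k for k in p])
s=r.get_state(); print({k:np.round(v,3).tolist() for k,v in s.items()}, r.tcp_to_tips)
E
```

```text
pics
scene [[487.4, 0.0, 315.5], [0.0, 487.4, 198.1], [0.0, 0.0, 1.0]] [[0.404, 0.914, -0.024, -0.176], [-0.526, 0.254, 0.811, 0.261], [0.748, -0.315, 0.584, -1.43], [0.0, 0.0, 0.0, 1.0]] ['intrinsics', 'world_to_cam']
side [[402.4, 0.0, 324.2], [0.0, 402.4, 200.9], [0.0, 0.0, 1.0]] [[0.909, -0.417, -0.009, -0.507], [0.324, 0.691, 0.646, -0.183], [-0.263, -0.59, 0.763, -0.715], [0.0, 0.0, 0.0, 1.0]] ['intrinsics', 'world_to_cam']
wrist [[309.7, 0.0, 323.0], [0.0, 309.7, 204.4], [0.0, 0.0, 1.0]] [[0.236, 0.972, -0.002, -0.624], [-0.932, 0.225, -0.282, 0.039], [-0.274, 0.069, 0.959, -0.389], [0.0, 0.0, 0.0, 1.0]] ['intrinsics', 'world_to_cam']
{'clock': 0.15, 'q': [-1.3, 0.69, -0.195, 1.566, 0.157, 0.903, -0.215], 'qd': [-0.001, -0.002, -0.001, -0.001, 0.002, -0.0, -0.001], 'joint_torque': [-0.001, -52.786, -1.269, -15.359, -0.053, 0.004, 0.0], 'tool_pos': [0.147, 0.607, 0.252], 'eef_rot': [0.118, 0.993, -0.001, -0.0], 'contact_force': [-0.263, 0.384, 0.376], 'moment': [0.012, 0.051, -0.017], 'opening': 1.001} 0.014
```

View pics/scene0.png

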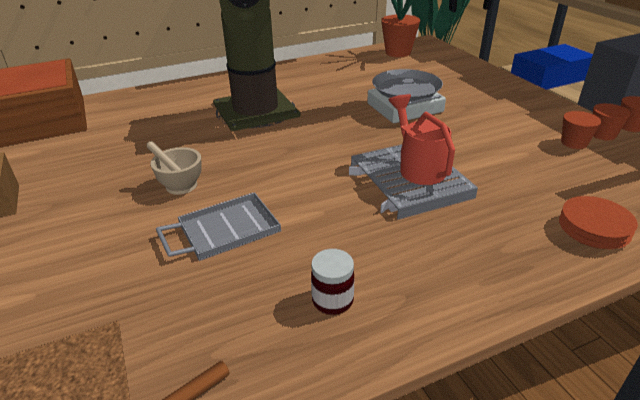

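View pics/side0.png

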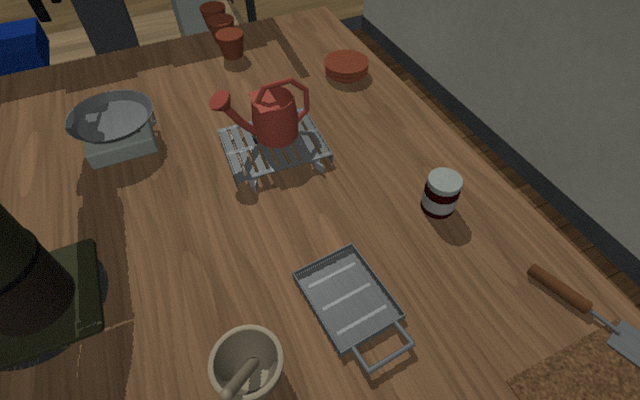

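View pics/wrist0.png

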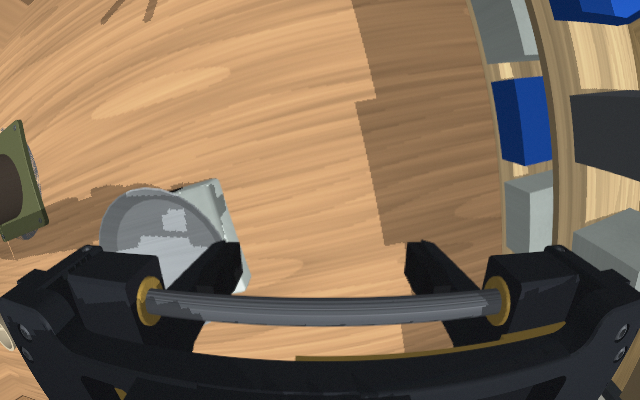

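The scene view shows the tray at about (228,226) with its handle at (163,242), and the shelf with the can at (415,178). The mortar is at (177,170) and the jar at (333,282). The side view shows the tray at (350,300), handle (385,350), and the shelf at (275,145).

Run:
```python
from plant import r, viewer
import cv2,numpy as np,pickle
D={}
for n in ("scene","side"):
    im=viewer.snapshot(n)
    D[n]={"im":im,"par":viewer.camera_params(n)}
    for o in ("tray","shelf","can","mortar","jar"):
        l=viewer.outline_of(n,o); 
        print(n,o,[(round(d["p"],2),list(map(int,d["bbox"])),int(d["pixels"].sum())) for d in l[:3]])
        if l: D[n][o]=l[0]["pixels"]
    vis=im[:,:,::-1].copy()
    for o,c in (("tray",(0,255,0)),("shelf",(255,0,255))):
        if o in D[n]:
            cs,_=cv2.findContours(D[n][o].astype(np.uint8),cv2.RETR_EXTERNAL,cv2.CHAIN_APPROX_NONE); 
            cv2.drawContours(vis,cs,-1,c,1)
    box=(140,130,350,140) if n=="scene" else (200,70,260,310)
    x,y,w,h=box; k=min(800/w,600/h)
    cv2.imwrite(f"pics/{n}1.png",cv2.resize(vis[y:y+h,x:x+w],None,fx=k,fy=k,interpolation=cv2.INTER_CUBIC)); print(k,box)
pickle.dump(D,open("D.pkl","wb"))
```

```text
scene tray [(0.59, [158, 193, 125, 68], 4522)]
scene shelf [(0.68, [350, 147, 127, 70], 4038), (0.58, [157, 195, 124, 67], 4440)]
scene can [(0.67, [386, 92, 68, 93], 3473)]
scene mortar [(0.6, [148, 142, 53, 50], 1975)]
scene jar [(0.76, [311, 245, 44, 68], 2528)]
2.2857142857142856 (140, 130, 350, 140)
side tray [(0.98, [292, 245, 127, 124], 7561)]
side shelf [(0.73, [218, 106, 118, 84], 3908)]
side can [(0.93, [206, 76, 101, 70], 3685), (0.3, [420, 166, 43, 53], 1622)]
side mortar [(0.88, [209, 322, 75, 75], 4881)]
side jar [(0.61, [421, 169, 41, 49], 1569)]
1.935483870967742 (200, 70, 260, 310)
```

View pics/scene1.png

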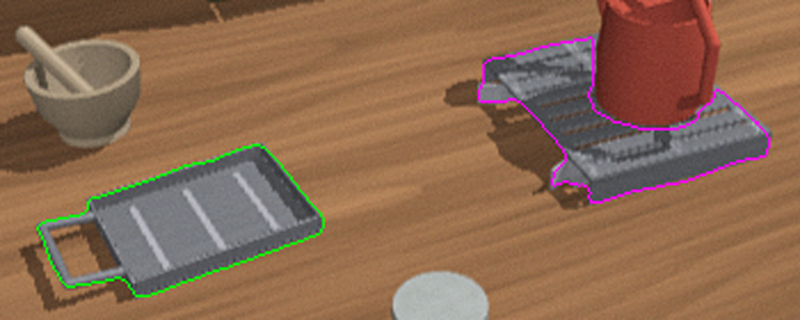

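View pics/side1.png

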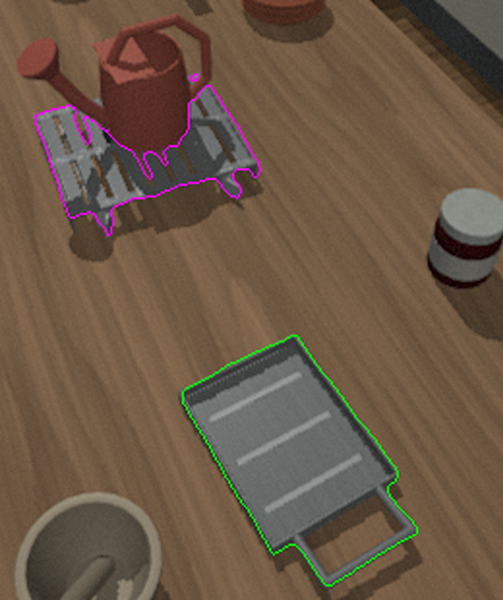

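```bash
cat > fit.py <<'E'
import cv2,numpy as np,pickle
from scipy.optimize import minimize
def proj(par,P):
    P=np.asarray(P,float); W=par["world_to_cam"]; K=par["intrinsics"]
    c=P@W[:3,:3].T+W[:3,3]; c=c*[1,-1,-1]
    u=c@K.T; return u[:,:2]/u[:,2:]
def box(x0,x1,y0,y1,z0,z1): return np.array([[x,y,z] for x in(x0,x1) for y in(y0,y1) for z in(z0,z1)])
TRAY=[box(-.085,.085,-.065,.065,0,.018),box(-.1345,-.085,-.042,.042,.0155,.0245)]
SHELF=[box(-.095,.095,-.113,.113,.024,.028),box(-.095,.095,-.113,-.068,0,.028),box(-.095,.095,.068,.113,0,.028),
 np.array([[x,s*y,z] for (x,y) in((-.095,.068),(-.116,.078)) for z in(0,.018) for s in(1,)]for s in (1,))[0] if 0 else np.array([[-.095,.068,0],[-.095,.068,.018],[-.116,.078,0],[-.116,.078,.018]]),
 np.array([[-.095,-.068,0],[-.095,-.068,.018],[-.116,-.078,0],[-.116,-.078,.018]])]
def pose(p,P):
    c,s=np.cos(p[2]),np.sin(p[2]); return P@np.array([[c,-s,0],[s,c,0],[0,0,1]]).T+[p[0],p[1],0]
def render(par,p,M,S=4):
    im=np.zeros((400*S,640*S),np.uint8)
    for B in M:
        u=proj(par,pose(p,B))
        cv2.fillConvexPoly(im,np.round((cv2.convexHull(u.astype(np.float32))[:,0]+.5)*S*16-8).astype(np.int32),255,shift=4)
    return cv2.resize(im,(640,400),interpolation=cv2.INTER_AREA)/255.
def iou(par,p,M,mask,ign):
    a=render(par,p,M); m=mask.astype(float)
    w=~ign
    return (np.minimum(a,m)*w).sum()/(np.maximum(a,m)*w).sum()
def fit(D,name,M,p0,cams,ign=()):
    def cost(q):
        p=q*np.array([.01,.01,.05]); t=0
        for n in cams:
            ig=np.zeros((400,640),bool)
            for o in ign: ig|=D[n][o]
            m=D[n][name].astype(np.uint8)
            if name=="tray":
                cs,_=cv2.findContours(m,cv2.RETR_EXTERNAL,cv2.CHAIN_APPROX_NONE); cv2.drawContours(m,cs,-1,1,-1)
            t+=1-iou(D[n]["par"],p,M,m,ig)
        return t/len(cams)
    best=None
    r=minimize(cost,np.array(p0)/[.01,.01,.05],method="Nelder-Mead",options=dict(initial_simplex=np.array(p0)/[.01,.01,.05]+np.array([[0,0,0],[2,0,0],[0,2,0],[0,0,3.]]),xatol=.005,fatol=1e-5))
    return r.x*[.01,.01,.05],r.fun
def ground(par,uv,z):
    W=par["world_to_cam"];K=par["intrinsics"]
    d=np.linalg.inv(K)@[uv[0],uv[1],1]; d=d*[1,-1,-1]; R=W[:3,:3]; o=-R.T@W[:3,3]; d=R.T@d
    return o+d*(z-o[2])/d[2]
E
python3 - <<'E'
from fit import *
D=pickle.load(open("D.pkl","rb"))
for n,t,h,m,sc in (("scene",(228,226),(163,242),(378,183),(415,183)),("side",(350,300),(385,350),(283,175),(275,145))):
    P=D[n]["par"]; print(n,[np.round(ground(P,*a),3) for a in ((t,.01),(h,.02),(m,.02),(sc,.02))])
P=D["scene"]["par"]; t=ground(P,(228,226),.01);h=ground(P,(163,242),.02)
a=t-h; p0=[t[0],t[1],np.arctan2(a[1],a[0])]
s=ground(P,(415,183),.02);m=ground(P,(378,183),.02);a=s-m
q0=[s[0],s[1],np.arctan2(a[1],a[0])]
for cams in (("scene",),("side",),("scene","side")):
    print(cams,*[(np.round(x[0],4),round(x[1],3)) for x in (fit(D,"tray",TRAY,p0,cams),fit(D,"shelf",SHELF,q0,cams,("can",)))])
E
```

```text
scene [array([ 0.509, -0.223,  0.01 ]), array([ 0.515, -0.35 ,  0.02 ]), array([0.519, 0.114, 0.02 ]), array([0.554, 0.186, 0.02 ])]
side [array([ 0.502, -0.23 ,  0.01 ]), array([ 0.51 , -0.334,  0.02 ]), array([0.501, 0.094, 0.02 ]), array([0.519, 0.194, 0.02 ])]
('scene',) (array([ 0.5021, -0.2191,  1.6651]), np.float64(0.029)) (array([0.5173, 0.1974, 1.5323]), np.float64(0.075))
('side',) (array([ 0.5015, -0.2166,  1.6623]), np.float64(0.03)) (array([0.5183, 0.2014, 1.525 ]), np.float64(0.118))
('scene', 'side') (array([ 0.5018, -0.2185,  1.665 ]), np.float64(0.033)) (array([0.518 , 0.1994, 1.5222]), np.float64(0.1))
```

Run:
```python
from fit import *
D=pickle.load(open("D.pkl","rb"))
for n in ("scene","side"):
    P=D[n]["par"]; print(n,np.round(proj(P,[[0,0,0],[0,0,.2],[.147,.607,.252],[.3,.3,0],[.514,-.348,.02]])).tolist())
p=[.5018,-.2185,1.665];q=[.518,.1994,1.5222]
for n,b in (("scene",(140,130,350,140)),("side",(200,70,260,310))):
    x,y,w,h=b;k=min(800/w,600/h)
    im=cv2.resize(D[n]["im"][y:y+h,x:x+w,::-1],None,fx=k,fy=k,interpolation=cv2.INTER_CUBIC)
    for M,pp in ((TRAY,p),(SHELF,q)):
        for B in M:
            H=cv2.convexHull(((proj(D[n]["par"],pose(pp,B))+.5-[x,y])*k).astype(np.float32))
            cv2.polylines(im,[H.astype(np.int32)],True,(0,255,0),1)
    cv2.imwrite(f"pics/{n}2.png",im)
s=np.array([.147,.607])
h=pose(p,np.array([[-.13,0,.02]]))[0]; print("handle",h)
ang=2*np.arctan2(.993,.118); 
X=np.array([np.cos(ang),np.sin(ang)]);Y=np.array([-X[1]*-1,0]) 
X=np.array([2*.118**2-1,2*.118*.993]);Y=np.array([2*.118*.993,2*.993**2-1])
for w in ([.45,.35],[.5,.1],h[:2]):
    d=np.array(w)-s; print(w,"toolxy cm",np.round(100*d@X,1),np.round(100*d@Y,1))
print(np.degrees(np.arctan2(Y[1],Y[0])))
```

```text
scene [[255.0, 109.0], [248.0, 41.0], [470.0, 4.0], [398.0, 131.0], [164.0, 241.0]]
side [[39.0, 304.0], [-40.0, 239.0], [49.0, 5.0], [175.0, 150.0], [392.0, 357.0]]
handle [ 0.51402837 -0.34792359  0.02      ]
[0.45, 0.35] toolxy cm -35.5 -17.9
[0.5, 0.1] toolxy cm -46.2 -41.0
[ 0.51402837 -0.34792359] toolxy cm -58.1 -84.2
76.44607177711268
```

View pics/scene2.png

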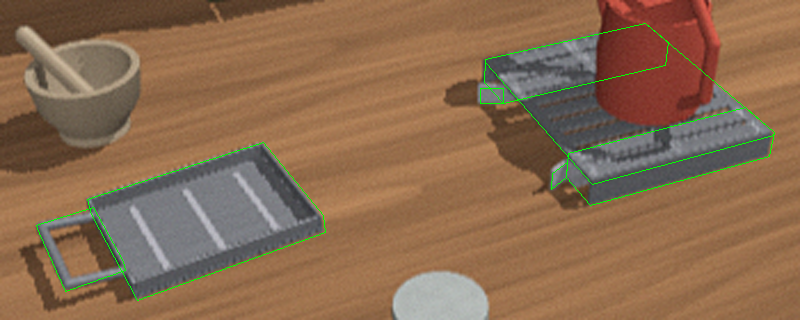

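View pics/side2.png

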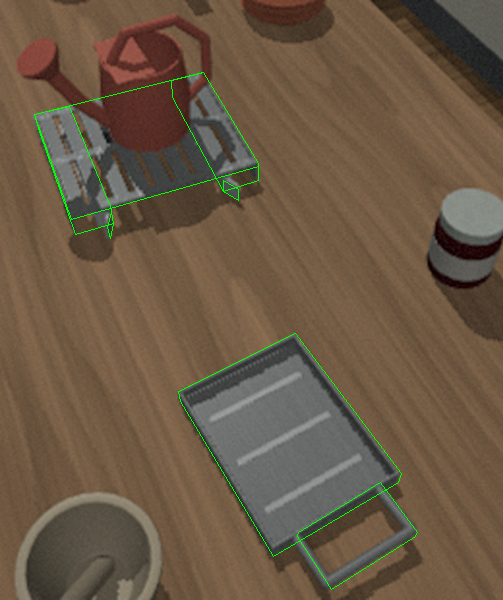

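The fitted outlines match the picture in both views: the tray is at (0.502,-0.2185) with heading 95.4°, and the shelf at (0.518,0.199) with heading 87.3°. Next I move above the handle with the jaws partly closed.

```bash
python3 -m inch '[[0.66,[-35.5,-17.9,0],0],[0.66,[-35.5,-17.9,0],0],[0.66,[-35.5,-17.9,0],0],[0.66,[-35.5,-17.9,0],0],[0.66,[-35.5,-17.9,0],0],[0.66,[-35.5,-17.9,0],0],[0.66,[-35.5,-17.9,0],0],[0.66,[-35.5,-17.9,0],0],[0.66,[-46.2,-41,0],0],[0.66,[-46.2,-41,0],-5],[0.66,[-46.2,-41,0],-10],[0.66,[-46.2,-41,0],-15],[0.66,[-46.2,-41,0],-19],[0.66,[-46.2,-41,0],-19],[0.66,[-46.2,-41,0],-19]]'
python3 - <<'E'
from plant import r
s=r.get_state(); print({k:s[k] for k in ("clock","tool_pos","eef_rot","contact_force","opening","q")})
E
```

```text
clock: 2.25
tool_pos: [0.5, 0.0985, 0.2527]
eef_rot: [-0.045, 0.999, -0.0, 0.0]
contact_force: [-0.3, 0.0, -0.4]
opening: 0.338
{'clock': 2.25, 'tool_pos': array([0.50000117, 0.0985304 , 0.25271741]), 'eef_rot': array([-4.48006459e-02,  9.98995928e-01, -1.79875020e-04,  7.30783803e-05]), 'contact_force': array([-0.30466088,  0.04293973, -0.42353981]), 'opening': 0.33834968098549145, 'q': array([-0.04890632,  0.55519172, -0.37131509,  1.90344336,  0.28975778,
        0.73516994,  1.07433461])}
```

```bash
cat > h.py <<'E'
from plant import r, viewer
from scipy.spatial.transform import Rotation as Ro
import numpy as np
def go(target,yaw=None):
    s=r.get_state(); M=Ro.from_quat(s["eef_rot"]).as_matrix()
    y=np.degrees(np.arctan2(M[1,1],M[0,1]))
    print("t",round(s["clock"],2),"pos",np.round(s["tool_pos"],4),"yaw",round(y,2),"F",np.round(s["contact_force"],1),"M",np.round(s["moment"],2),"open",round(s["opening"]*88,1),
     "shift cm",np.round(100*M.T@(np.array(target)-s["tool_pos"]),2),"turn", None if yaw is None else round(-(yaw-y),2))
E
python3 -c "
from h import *; go([.514,-.348,.12],95.4)"
```

```text
t 2.25 pos [0.5    0.0985 0.2527] yaw 95.14 F [-0.3  0.  -0.4] M [ 0.04 -0.01  0.01] open 29.8 shift cm [  2.6  -44.59  13.29] turn -0.26
```

```bash
python3 -m inch '[[0.66,[2.6,-44.6,2],0],[0.66,[2.6,-44.6,2],0],[0.66,[2.6,-44.6,2],0],[0.66,[2.6,-44.6,2],0],[0.66,[2.6,-44.6,2],0],[0.66,[2.6,-44.6,2],0],[0.66,[2.6,-44.6,2],0],[0.66,[2.6,-44.6,2],0],[0.66,[2.6,-44.6,2],0],[0.66,[2.6,-44.6,8],0],[0.66,[2.6,-44.6,13.3],-0.3],[0.66,[2.6,-44.6,13.3],-0.3],[0.66,[2.6,-44.6,13.3],-0.3],[0.66,[2.6,-44.6,13.3],-0.3]]'
python3 - <<'E'
from h import *
import cv2
go([.514,-.348,.0175],95.4)
for n in ("wrist","scene","side"): cv2.imwrite(f"pics/{n}3.png",viewer.snapshot(n)[:,:,::-1])
E
```

```text
clock: 3.65
tool_pos: [0.5181, -0.3449, 0.1216]
eef_rot: [-0.051, 0.999, -0.0, 0.002]
contact_force: [0.1, -0.3, 0.1]
opening: 0.341
t 3.65 pos [ 0.5181 -0.3449  0.1216] yaw 95.84 F [ 0.1 -0.3  0.1] M [0.04 0.04 0.02] open 30.0 shift cm [ 0.47 -0.25 10.41] turn 0.44
```

View pics/wrist3.png

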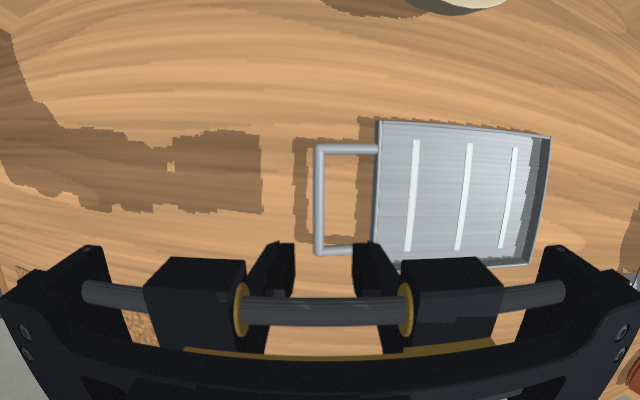

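View pics/side3.png

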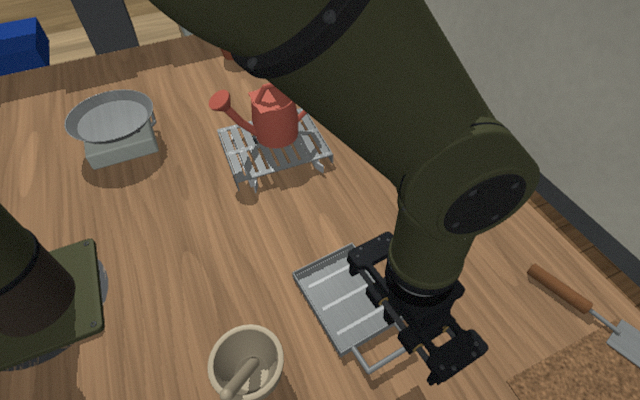

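The wrist view shows the bar at column 318, between the fingers (293 to 352). I let the arm settle, then descend.

```bash
python3 -c "
from h import *; go([.514,-.348,.0175],95.4)"
python3 -m inch '[[0.66,[0,0,4],0],[0.66,[0,0,6],0],[0.66,[0,0,6],0],[0.66,[0,0,6],0]]' >/dev/null;  python3 -c "
from h import *; import cv2
go([.514,-.348,.0175],95.4)
cv2.imwrite('pics/wrist4.png',viewer.snapshot('wrist')[:,:,::-1])"
```

```text
t 3.8 pos [ 0.5177 -0.3461  0.1222] yaw 95.76 F [ 0.5  0.4 -0.3] M [ 0.05 -0.02  0.01] open 30.1 shift cm [ 0.42 -0.13 10.47] turn 0.36
t 4.2 pos [ 0.5168 -0.3461  0.0611] yaw 95.73 F [ 1.1 -0.3 -0.6] M [ 0.04  0.   -0.05] open 29.8 shift cm [ 0.3  -0.15  4.36] turn 0.33
```

View pics/wrist4.png

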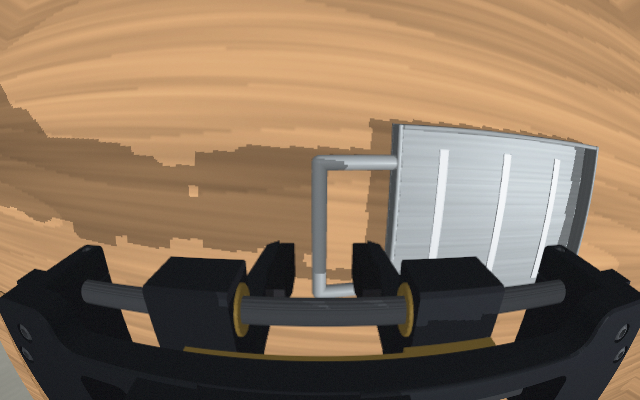

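Run:
```python
from h import *
p=viewer.camera_params("wrist");W=p["world_to_cam"];K=p["intrinsics"]
def fp(P):
    c=(W[:3,:3]@np.array(P)+W[:3,3])*[1,-1,-1]; t=np.arctan2(np.hypot(c[0],c[1]),c[2]); a=np.arctan2(c[1],c[0]); return np.round([K[0,2]+K[0,0]*t*np.cos(a),K[1,2]+K[0,0]*t*np.sin(a)],1)
s=r.get_state()["tool_pos"]
h=np.array([.514,-.348,.02]); y=np.radians(95.4); u=np.array([np.sin(y),-np.cos(y),0])*.042
print("below tool",fp([s[0],s[1],.02]),"handle mid",fp(h),"ends",fp(h+u),fp(h-u))
```

```text
below tool [323.2 237.1] handle mid [321. 232.] ends [320.8 291.4] [321.2 162.1]
```

```bash
python3 -m inch '[[0.66,[0.3,-0.15,1.5],0.3],[0.66,[0.3,-0.15,3],0.3],[0.66,[0.3,-0.15,4.3],0.3],[0.66,[0.3,-0.15,4.3],0.3],[0.66,[0.3,-0.15,4.3],0.3]]' ;  python3 -c "
from h import *
go([.514,-.348,.0175],95.4)"
```

```text
clock: 4.75
tool_pos: [0.5127, -0.3472, 0.0157]
eef_rot: [-0.048, 0.999, 0.0, -0.001]
contact_force: [0.5, 0.8, 0.1]
opening: 0.34
t 4.75 pos [ 0.5127 -0.3472  0.0157] yaw 95.45 F [0.5 0.8 0.1] M [ 0.   -0.02 -0.03] open 29.9 shift cm [-0.12 -0.09 -0.18] turn 0.05
```

```bash
python3 -m inch '[[0.75,[0,0,-0.15],0],[0.85,[0,0,-0.15],0],[1,[0,0,-0.15],0],[1,[0,0,-0.15],0],[1,[0,0,-0.15],0],[1,[0,0,-0.15],0]]' 50 ;  python3 -c "
from h import *
go([.514,-.348,.0175],95.4)
q=np.radians(87.3); x=np.array([np.cos(q),np.sin(q),0])
print(np.array([.518,.1994,0])+x*(-.095-.215-.04))"
```

```text
clock: 5.35
tool_pos: [0.5131, -0.3481, 0.0183]
eef_rot: [-0.047, 0.999, -0.0, 0.0]
contact_force: [0.3, -1.9, -1.3]
opening: 0.08
t 5.35 pos [ 0.5131 -0.3481  0.0183] yaw 95.42 F [ 0.3 -1.9 -1.3] M [-0.38 -0.13  0.  ] open 7.0 shift cm [-0.09  0.    0.08] turn 0.02
[ 0.50151274 -0.15021146  0.        ]
```

```bash
python3 -c "
from h import *
go([.5015,-.150,.0183],87.4)"
python3 -m inch '[[1,[0,1,0],0.4],[1,[-0.05,2,0],0.8],[1,[-0.1,3.5,0],1.5],[1,[-0.15,5,0],2.2],[1,[-0.2,6.5,0],3],[1,[-0.3,8,0],3.8],[1,[-0.4,9.5,0],4.5],[1,[-0.45,11,0],5.2],[1,[-0.5,12.5,0],6],[1,[-0.55,14,0],6.8],[1,[-0.6,15.5,0],7.4],[1,[-0.65,17,0],8],[1,[-0.7,18,0],8],[1,[-0.7,19,0],8],[1,[-0.7,19.8,0],8],[1,[-0.7,19.8,0],8],[1,[-0.7,19.8,0],8]]'; python3 -c "
from h import *
go([.5015,-.150,.0183],87.4)"
```

```text
t 5.35 pos [ 0.5131 -0.3481  0.0183] yaw 95.42 F [ 0.3 -1.9 -1.3] M [-0.38 -0.13  0.  ] open 7.0 shift cm [-0.71 19.83 -0.02] turn 8.02
clock: 7.05
tool_pos: [0.5013, -0.1478, 0.0182]
eef_rot: [0.021, 1.0, 0.001, -0.0]
contact_force: [-0.2, 3.5, 0.1]
opening: 0.082
t 7.05 pos [ 0.5013 -0.1478  0.0182] yaw 87.55 F [-0.2  3.5  0.1] M [0.75 0.05 0.  ] open 7.2 shift cm [-0.03 -0.22 -0.01] turn 0.15
```

```bash
cat > look.py <<'E'
import sys
from h import *
from fit import *
k0=sys.argv[1]; pt=[float(a) for a in sys.argv[2:5]]; q=[.518,.1994,1.5222]
D={}
for n in ("scene","side"):
    im=viewer.snapshot(n); D[n]={"im":im,"par":viewer.camera_params(n)}
    for o in ("tray","can","shelf"):
        l=viewer.outline_of(n,o); print(n,o,[(round(d["p"],2),list(map(int,d["bbox"]))) for d in l[:2]])
        if l: D[n][o]=l[0]["pixels"]
pickle.dump(D,open("D2.pkl","wb"))
for n,b in (("scene",(220,100,270,160)),("side",(180,60,240,250))):
    x,y,w,h=b;k=min(800/w,600/h)
    im=cv2.resize(D[n]["im"][y:y+h,x:x+w,::-1],None,fx=k,fy=k,interpolation=cv2.INTER_CUBIC)
    cv2.imwrite(f"pics/{n}{k0}raw.png",im)
    for M,pp in ((TRAY,pt),(SHELF,q)):
        for B in M:
            H=cv2.convexHull(((proj(D[n]["par"],pose(pp,B))+.5-[x,y])*k).astype(np.float32))
            cv2.polylines(im,[H.astype(np.int32)],True,(0,255,0),1)
    cv2.imwrite(f"pics/{n}{k0}.png",im)
E
python3 look.py 5 0.507 -0.0185 1.528
```

```text
scene tray [(0.6, [259, 173, 110, 59])]
scene can [(0.69, [385, 92, 68, 90]), (0.56, [345, 147, 132, 68])]
scene shelf [(0.69, [348, 149, 131, 69]), (0.19, [260, 171, 107, 61])]
side tray [(0.85, [263, 177, 58, 89])]
side can [(0.57, [207, 80, 84, 68])]
side shelf [(0.87, [219, 123, 89, 68])]
```

View pics/scene5.png

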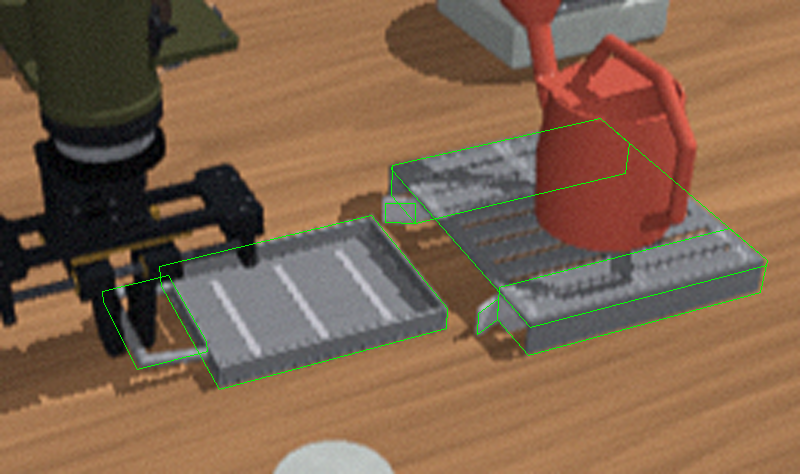

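View pics/side5.png

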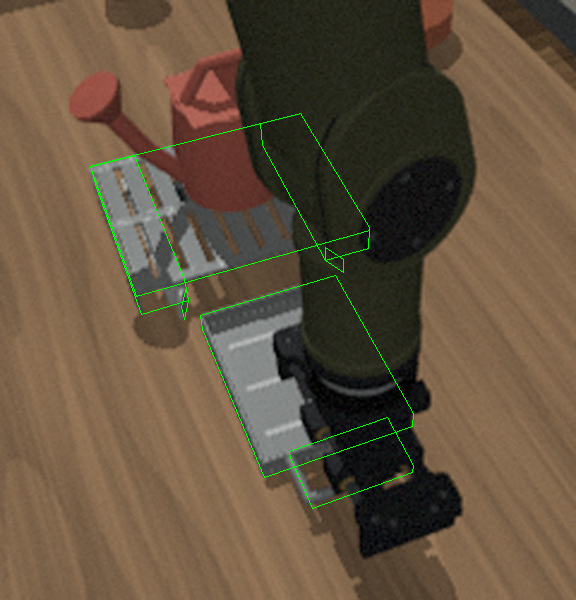

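The tray matches the predicted outline in both views, just in front of the mouth. I'll work out the lateral offset for shelf headings between 1.522 and 1.532.

```bash
cat > rel.py <<'E'
from h import *
import sys
def rel(q=(.5178,.1996,1.527)):
    s=r.get_state(); M=Ro.from_quat(s["eef_rot"]).as_matrix(); y=np.arctan2(M[1,1],M[0,1])
    c,n=np.cos(q[2]),np.sin(q[2]); R=np.array([[c,n],[-n,c]])
    h=R@(s["tool_pos"][:2]-np.array(q[:2])); e=y-q[2]
    rear=h+.215*np.array([np.cos(e),np.sin(e)])
    f=R@s["contact_force"][:2]
    print("t",round(s["clock"],2),"rear past mouth mm",round(1e3*(rear[0]+.095),1),"lat rear",round(1e3*rear[1],1),"lat handle",round(1e3*h[1],1),"dyaw deg",round(np.degrees(e),2),"F in bay axes",np.round(f,1),"Fz",round(s["contact_force"][2],1),"M",np.round(s["moment"],2),"open",round(s["opening"]*88,1))
    # shift tool axes to bring the tool onto the bay axis by moving dx ahead
    for dx in (.03,.1):
        w=R.T@np.array([dx,-h[1]]); print("  to axis +%.2f: shift"%dx,np.round(100*M[:2,:2].T@w,2),"turn",round(np.degrees(e),2), "z",round(s["tool_pos"][2],4))
if __name__=="__main__": rel();
E
python3 -c "
from rel import *
rel(); rel((.5173,.1974,1.5323)); rel((.518,.1994,1.5222))"
```

```text
t 7.45 rear past mouth mm -39.8 lat rear 0.8 lat handle 1.1 dyaw deg -0.07 F in bay axes [2.9 0.1] Fz -0.1 M [ 0.69 -0.04  0.06] open 7.4
  to axis +0.03: shift [-0.1  3. ] turn -0.07 z 0.0182
  to axis +0.10: shift [-0.09 10.  ] turn -0.07 z 0.0182
t 7.45 rear past mouth mm -37.6 lat rear 1.1 lat handle 2.5 dyaw deg -0.37 F in bay axes [2.9 0.1] Fz -0.1 M [ 0.69 -0.04  0.06] open 7.4
  to axis +0.03: shift [-0.23  3.  ] turn -0.37 z 0.0182
  to axis +0.10: shift [-0.19 10.  ] turn -0.37 z 0.0182
t 7.45 rear past mouth mm -39.6 lat rear 0.4 lat handle -0.4 dyaw deg 0.2 F in bay axes [2.9 0.2] Fz -0.1 M [ 0.69 -0.04  0.06] open 7.4
  to axis +0.03: shift [0.03 3.  ] turn 0.2 z 0.0182
  to axis +0.10: shift [ 0. 10.] turn 0.2 z 0.0182
```

```bash
python3 -m inch '[[1,[-0.05,0.7,0],0],[1,[-0.08,1.4,0],0],[1,[-0.08,2.1,0],0],[1,[-0.08,2.8,0],0],[1,[-0.08,3.4,0],0],[1,[-0.08,4,0],0],[1,[-0.08,4,0],0]]' >/dev/null; python3 rel.py; python3 look.py 6 0.506 0.022 1.527
```

```text
t 8.15 rear past mouth mm 2.2 lat rear 0.5 lat handle 0.3 dyaw deg 0.07 F in bay axes [1.5 0.8] Fz -1.0 M [ 0.3   0.12 -0.02] open 7.0
  to axis +0.03: shift [-0.03  3.  ] turn 0.07 z 0.0182
  to axis +0.10: shift [-0.04 10.  ] turn 0.07 z 0.0182
scene tray [(0.65, [280, 168, 107, 56])]
scene can [(0.56, [388, 94, 64, 90])]
scene shelf [(0.63, [348, 148, 128, 69])]
side tray [(0.74, [257, 169, 89, 79])]
side can [(0.75, [207, 80, 85, 66]), (0.53, [208, 324, 74, 73])]
side shelf [(0.63, [216, 122, 82, 69]), (0.59, [257, 166, 54, 82])]
```

View pics/scene6raw.png

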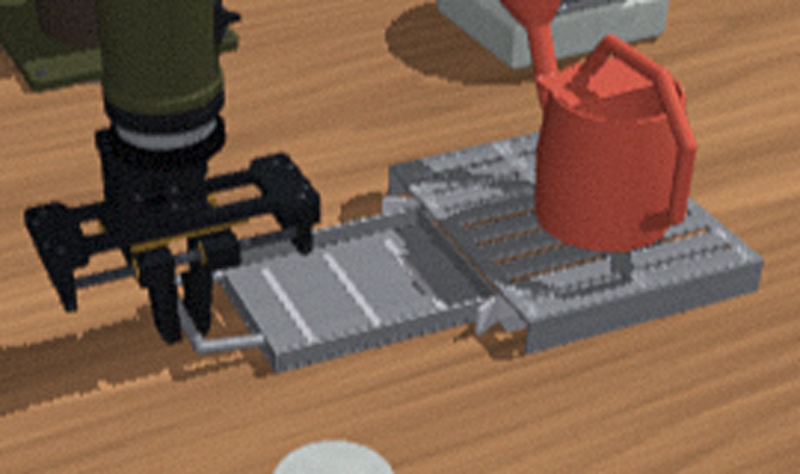

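The tray's rear is at the mouth, between the flares (left at (400,205), right at (490,315) in the crop), with no contact force so far. I continue in small steps.

```bash
python3 -m inch '[[1,[-0.02,0.4,0],0],[1,[-0.03,0.8,0],0],[1,[-0.03,1.2,0],0],[1,[-0.03,1.5,0],0],[1,[-0.03,1.5,0],0]]' >/dev/null; python3 rel.py;python3 -m inch '[[1,[0,0.4,0],0],[1,[0,0.8,0],0],[1,[0,1.2,0],0],[1,[0,1.5,0],0],[1,[0,1.5,0],0]]' >/dev/null; python3 rel.py
```

```text
t 9.05 rear past mouth mm 15.8 lat rear -0.1 lat handle 0.0 dyaw deg -0.02 F in bay axes [-1.4  0.1] Fz -1.8 M [-0.22  0.02 -0.01] open 7.4
  to axis +0.03: shift [0. 3.] turn -0.02 z 0.0182
  to axis +0.10: shift [ 0. 10.] turn -0.02 z 0.0182
t 9.55 rear past mouth mm 31.4 lat rear 0.0 lat handle -0.0 dyaw deg 0.02 F in bay axes [0.3 0.4] Fz -1.4 M [-0.04  0.1  -0.  ] open 7.5
  to axis +0.03: shift [0. 3.] turn 0.02 z 0.0182
  to axis +0.10: shift [-0. 10.] turn 0.02 z 0.0182
```

```bash
python3 -m inch '[[1,[0,0.3,0],0],[1,[0,0.6,0],0],[1,[0,0.9,0],0],[1,[0,1.2,0],0],[1,[0,1.5,0],0],[1,[0,1.5,0],0]]'|grep force; python3 rel.py;python3 -m inch '[[1,[0,0.3,0],0],[1,[0,0.6,0],0],[1,[0,0.9,0],0],[1,[0,1.2,0],0],[1,[0,1.5,0],0],[1,[0,1.5,0],0]]' |grep force; python3 rel.py
```

```text
contact_force: [-0.5, -0.5, -1.7]
t 10.15 rear past mouth mm 46.2 lat rear -0.0 lat handle -0.0 dyaw deg 0.0 F in bay axes [-0.5  0.4] Fz -1.7 M [-0.12 -0.02 -0.01] open 7.4
  to axis +0.03: shift [0. 3.] turn 0.0 z 0.0182
  to axis +0.10: shift [ 0. 10.] turn 0.0 z 0.0182
contact_force: [0.0, -0.4, -1.5]
t 10.75 rear past mouth mm 61.2 lat rear 0.0 lat handle -0.0 dyaw deg 0.01 F in bay axes [-0.4 -0. ] Fz -1.5 M [-0.07  0.07 -0.02] open 7.7
  to axis +0.03: shift [0. 3.] turn 0.01 z 0.0182
  to axis +0.10: shift [ 0. 10.] turn 0.01 z 0.0182
```

```bash
python3 -m inch '[[1,[0,0.3,0],0],[1,[0,0.6,0],0],[1,[0,0.9,0],0],[1,[0,1.2,0],0],[1,[0,1.5,0],0],[1,[0,1.5,0],0]]'|grep force; python3 rel.py|head -1;python3 -m inch '[[1,[0,0.2,0],0],[1,[0,0.4,0],0],[1,[0,0.6,0],0],[1,[0,0.8,0],0],[1,[0,1,0],0]]' |grep force; python3 rel.py|head -1; for i in 1; do python3 -m inch '[[1,[0,0.1,0],0],[1,[0,0.2,0],0],[1,[0,0.3,0],0]]'|grep force; done; python3 rel.py | head -1;  python3 -m inch '[[1,[0,0.1,0],0],[1,[0,0.2,0],0],[1,[0,0.3,0],0]]'|grep force;python3 rel.py | head -1
```

```text
contact_force: [-0.7, -0.0, -1.1]
t 11.35 rear past mouth mm 76.2 lat rear -0.0 lat handle -0.1 dyaw deg 0.0 F in bay axes [-0.1  0.7] Fz -1.1 M [-0.05  0.09 -0.02] open 7.6
contact_force: [-0.1, -2.3, -2.1]
t 11.85 rear past mouth mm 85.3 lat rear -0.2 lat handle -0.0 dyaw deg -0.06 F in bay axes [-2.3 -0. ] Fz -2.1 M [-0.47  0.04 -0.05] open 7.2
contact_force: [-0.4, -3.1, -1.5]
t 12.15 rear past mouth mm 88.2 lat rear -0.2 lat handle 0.0 dyaw deg -0.06 F in bay axes [-3.1  0.2] Fz -1.5 M [-0.45 -0.03 -0.01] open 7.3
contact_force: [0.2, -1.4, -1.4]
t 12.45 rear past mouth mm 91.3 lat rear -0.2 lat handle -0.0 dyaw deg -0.06 F in bay axes [-1.4 -0.3] Fz -1.4 M [-0.45 -0.    0.02] open 7.2
```

```bash
cat > ok.py <<'E'
from rel import *
import sys
rel()
s=r.get_state(); sys.exit(0 if np.hypot(*s["contact_force"][:2])<5.5 else 1)
E
python3 -m inch '[[1,[0,0.05,0],0],[1,[0,0.1,0],0],[1,[0,0.15,0],0],[1,[0,0.2,0],0]]' >/dev/null; python3 ok.py | head -1
```

```text
t 12.85 rear past mouth mm 93.2 lat rear -0.2 lat handle -0.0 dyaw deg -0.06 F in bay axes [-2.6  0.3] Fz -2.2 M [-0.42  0.08  0.04] open 7.6
```

```bash
python3 -m inch '[[1,[0,0.05,0],0],[1,[0,0.1,0],0],[1,[0,0.15,0],0],[1,[0,0.2,0],0]]' >/dev/null; python3 ok.py && python3 -m inch '[[1,[0,0.05,0],0],[1,[0,0.1,0],0],[1,[0,0.15,0],0],[1,[0,0.2,0],0]]' >/dev/null;  python3 ok.py && python3 -m inch '[[1,[0,0.05,0],0],[1,[0,0.1,0],0],[1,[0,0.15,0],0],[1,[0,0.2,0],0]]' >/dev/null;  python3 ok.py
```

```text
t 13.25 rear past mouth mm 95.3 lat rear -0.2 lat handle -0.0 dyaw deg -0.05 F in bay axes [-2.   0.1] Fz -1.7 M [-0.47  0.02  0.03] open 7.3
  to axis +0.03: shift [0.01 3.  ] turn -0.05 z 0.0182
  to axis +0.10: shift [ 0.01 10.  ] turn -0.05 z 0.0182
t 13.65 rear past mouth mm 97.3 lat rear -0.2 lat handle -0.0 dyaw deg -0.05 F in bay axes [-3.  0.] Fz -1.1 M [-0.49  0.02 -0.04] open 7.3
  to axis +0.03: shift [0.01 3.  ] turn -0.05 z 0.0182
  to axis +0.10: shift [ 0.01 10.  ] turn -0.05 z 0.0182
t 14.05 rear past mouth mm 99.2 lat rear -0.2 lat handle -0.0 dyaw deg -0.06 F in bay axes [-2.1 -0.2] Fz -2.2 M [-0.45 -0.03 -0.09] open 7.4
  to axis +0.03: shift [0. 3.] turn -0.06 z 0.0182
  to axis +0.10: shift [ 0.01 10.  ] turn -0.06 z 0.0182
```

```bash
sed -i 's/for dx in (.03,.1)/for dx in ()/' rel.py
python3 -m inch '[[1,[0,0.05,0],0],[1,[0,0.1,0],0],[1,[0,0.15,0],0],[1,[0,0.2,0],0]]' >/dev/null; python3 ok.py && python3 -m inch '[[1,[0,0.05,0],0],[1,[0,0.1,0],0],[1,[0,0.15,0],0],[1,[0,0.2,0],0]]' >/dev/null;  python3 ok.py && python3 -m inch '[[1,[0,0.05,0],0],[1,[0,0.1,0],0],[1,[0,0.15,0],0],[1,[0,0.2,0],0]]' >/dev/null;  python3 ok.py
```

```text
t 14.45 rear past mouth mm 101.2 lat rear -0.2 lat handle -0.0 dyaw deg -0.06 F in bay axes [-2.5 -0.3] Fz -1.9 M [-0.45 -0.    0.03] open 7.3
t 14.85 rear past mouth mm 103.3 lat rear -0.2 lat handle -0.0 dyaw deg -0.06 F in bay axes [-2.1 -0. ] Fz -2.4 M [-0.47  0.02  0.06] open 7.3
t 15.25 rear past mouth mm 105.3 lat rear -0.2 lat handle -0.0 dyaw deg -0.05 F in bay axes [-2.1 -0.7] Fz -2.1 M [-0.44  0.01 -0.04] open 6.9
```

```bash
python3 ok.py && 
python3 -m inch '[[1,[0,0.05,0],0],[1,[0,0.1,0],0],[1,[0,0.15,0],0],[1,[0,0.2,0],0]]' >/dev/null; python3 ok.py && python3 -m inch '[[1,[0,0.05,0],0],[1,[0,0.1,0],0],[1,[0,0.15,0],0],[1,[0,0.2,0],0]]' >/dev/null;  python3 ok.py && python3 -m inch '[[1,[0,0.05,0],0],[1,[0,0.1,0],0],[1,[0,0.15,0],0],[1,[0,0.2,0],0]]' >/dev/null;  python3 ok.py
```

```text
t 15.25 rear past mouth mm 105.3 lat rear -0.2 lat handle -0.0 dyaw deg -0.05 F in bay axes [-2.1 -0.7] Fz -2.1 M [-0.44  0.01 -0.04] open 6.9
t 15.65 rear past mouth mm 107.2 lat rear -0.3 lat handle -0.0 dyaw deg -0.06 F in bay axes [-2.3 -0.6] Fz -1.4 M [-0.37  0.02 -0.02] open 7.3
t 16.05 rear past mouth mm 109.3 lat rear -0.2 lat handle -0.0 dyaw deg -0.05 F in bay axes [-2.5 -0.1] Fz -1.5 M [-0.43  0.02 -0.  ] open 7.1
t 16.45 rear past mouth mm 111.2 lat rear -0.2 lat handle -0.0 dyaw deg -0.06 F in bay axes [-1.2  0.2] Fz -1.9 M [-0.45  0.02  0.01] open 7.2
```

```bash
python3 ok.py && 
python3 -m inch '[[1,[0,0.05,0],0],[1,[0,0.1,0],0],[1,[0,0.15,0],0],[1,[0,0.2,0],0]]' >/dev/null; python3 ok.py && python3 -m inch '[[1,[0,0.05,0],0],[1,[0,0.1,0],0],[1,[0,0.15,0],0],[1,[0,0.2,0],0]]' >/dev/null;  python3 ok.py && python3 -m inch '[[1,[0,0.05,0],0],[1,[0,0.1,0],0],[1,[0,0.15,0],0],[1,[0,0.2,0],0]]' >/dev/null;  python3 ok.py
```

```text
t 16.45 rear past mouth mm 111.2 lat rear -0.2 lat handle -0.0 dyaw deg -0.06 F in bay axes [-1.2  0.2] Fz -1.9 M [-0.45  0.02  0.01] open 7.2
t 16.85 rear past mouth mm 112.8 lat rear -0.3 lat handle 0.0 dyaw deg -0.08 F in bay axes [-4.   0.7] Fz -1.7 M [-0.75 -0.02  0.03] open 7.5
t 17.25 rear past mouth mm 113.6 lat rear -0.5 lat handle 0.0 dyaw deg -0.15 F in bay axes [-6.7 -0.6] Fz -1.3 M [-1.35 -0.01  0.02] open 7.2
t 17.25 rear past mouth mm 113.6 lat rear -0.5 lat handle 0.0 dyaw deg -0.15 F in bay axes [-6.7 -0.6] Fz -1.3 M [-1.35 -0.01  0.02] open 7.2
```

```bash
python3 ok.py && 
python3 -m inch '[[1,[0,0.05,0],0],[1,[0,0.1,0],0],[1,[0,0.15,0],0],[1,[0,0.2,0],0]]' >/dev/null; python3 ok.py && python3 -m inch '[[1,[0,0.05,0],0],[1,[0,0.1,0],0],[1,[0,0.15,0],0],[1,[0,0.2,0],0]]' >/dev/null;  python3 ok.py && python3 -m inch '[[1,[0,0.05,0],0],[1,[0,0.1,0],0],[1,[0,0.15,0],0],[1,[0,0.2,0],0]]' >/dev/null;  python3 ok.py
```

```text
t 17.25 rear past mouth mm 113.6 lat rear -0.5 lat handle 0.0 dyaw deg -0.15 F in bay axes [-6.7 -0.6] Fz -1.3 M [-1.35 -0.01  0.02] open 7.2
t 17.25 rear past mouth mm 113.6 lat rear -0.5 lat handle 0.0 dyaw deg -0.15 F in bay axes [-6.7 -0.6] Fz -1.3 M [-1.35 -0.01  0.02] open 7.2
t 17.25 rear past mouth mm 113.6 lat rear -0.5 lat handle 0.0 dyaw deg -0.15 F in bay axes [-6.7 -0.6] Fz -1.3 M [-1.35 -0.01  0.02] open 7.2
t 17.25 rear past mouth mm 113.6 lat rear -0.5 lat handle 0.0 dyaw deg -0.15 F in bay axes [-6.7 -0.6] Fz -1.3 M [-1.35 -0.01  0.02] open 7.2
```

Resistance rose to about 6.7 N against 2.3 N of sliding friction, along the bay and with no side load, at 112–113 mm. That is inside the buffer's range of 95–135 mm. I press one more mm to confirm it yields like a spring.

```bash
python3 -m inch '[[1,[0,0.05,0],0],[1,[0,0.1,0],0],[1,[0,0.1,0],0],[1,[0,0.1,0],0]]' >/dev/null; python3 ok.py; python3 -m inch '[[1,[0,0,0],0],[1,[0,0,0],0]]' >/dev/null; python3 ok.py
```

```text
t 17.65 rear past mouth mm 114.0 lat rear -0.6 lat handle 0.1 dyaw deg -0.18 F in bay axes [-7.8 -1.8] Fz -1.9 M [-1.42 -0.02  0.06] open 7.5
t 17.85 rear past mouth mm 114.0 lat rear -0.6 lat handle 0.1 dyaw deg -0.19 F in bay axes [-6.9 -1.3] Fz -1.7 M [-1.5  -0.04  0.06] open 7.1
```

```bash
python3 -m inch '[[1,[0,-0.05,0],0],[1,[0,-0.1,0],0],[1,[0,-0.15,0],0],[1,[0,-0.15,0],0],[1,[0,-0.15,0],0]]' >/dev/null; python3 ok.py; python3 -m inch '[[0.9,[0,0,0],0],[0.8,[0,0,0],0],[0.66,[0,0,0],0],[0.66,[0,0,0],0],[0.66,[0,0,0],0],[0.66,[0,0,0],0]]' >/dev/null; python3 ok.py;  python3 -c "
from h import *; import cv2
cv2.imwrite('pics/wrist7.png',viewer.snapshot('wrist')[:,:,::-1])"
```

```text
t 18.35 rear past mouth mm 113.9 lat rear -0.4 lat handle -0.0 dyaw deg -0.1 F in bay axes [-4.6 -0.4] Fz -1.9 M [-1.09 -0.02  0.  ] open 7.2
t 18.95 rear past mouth mm 115.2 lat rear -0.2 lat handle -0.1 dyaw deg -0.02 F in bay axes [ 0.  -0.4] Fz 0.2 M [-0.03 -0.05 -0.03] open 29.8
```

View pics/wrist7.png

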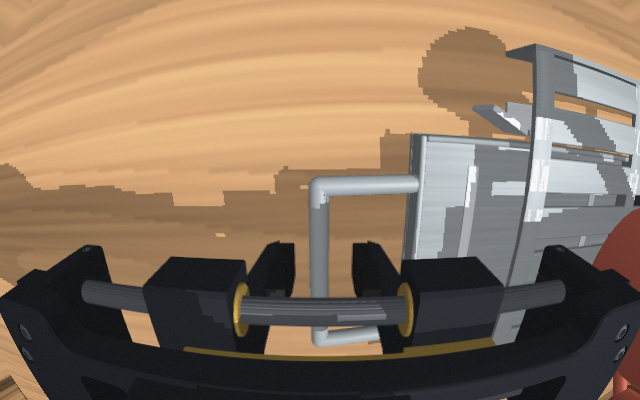

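The fingers are open with the bar free between them (column 319), and the wrist force is zero. I lift straight up and look again.

```bash
python3 -m inch '[[0.66,[0,0,-1],0],[0.66,[0,0,-2.5],0],[0.66,[0,0,-4.5],0],[0.66,[0,0,-8],0],[0.66,[0,0,-12],0],[0.66,[0,-4,-14],0],[0.66,[0,-8,-16],0],[0.66,[0,-12,-18],0],[0.66,[0,-16,-20],0],[0.66,[0,-20,-20],0],[0.66,[0,-24,-20],0],[0.66,[0,-24,-20],0],[0.66,[0,-24,-20],0],[0.66,[0,-24,-20],0]]'; python3 look.py 8 0.5145 0.133 1.527
python3 - <<'E'
from fit import *
D=pickle.load(open("D2.pkl","rb"))
for c in (("scene",),("side",)):
  for p in (0,):
    print(c,fit(D,"shelf",SHELF,[.518,.199,1.525],c,("can","tray")))
E
```

```text
clock: 20.4
tool_pos: [0.4986, -0.2337, 0.2185]
eef_rot: [0.021, 1.0, 0.001, -0.0]
contact_force: [-0.0, -0.4, -0.3]
opening: 0.342
scene tray [(0.79, [317, 171, 72, 42])]
scene can [(0.68, [386, 94, 67, 90])]
scene shelf [(0.77, [348, 148, 132, 69])]
side tray [(0.69, [247, 145, 77, 62])]
side can [(0.84, [209, 78, 97, 70])]
side shelf []
('scene',) (array([0.51706031, 0.19742751, 1.52654253]), np.float64(0.056450646444208386))Traceback (most recent call last):
  File "<stdin>", line 5, in <module>
  File "fit.py", line 36, in fit
    r=minimize(cost,np.array(p0)/[.01,.01,.05],method="Nelder-Mead",options=dict(initial_simplex=np.array(p0)/[.01,.01,.05]+np.array([[0,0,0],[2,0,0],[0,2,0],[0,0,3.]]),xatol=.005,fatol=1e-5))
    res = _minimize_neldermead(fun, x0, args, callback, bounds=bounds,
                               **options)
    fsim[k] = func(sim[k])
              ~~~~^^^^^^^^
    fx = function(np.copy(x), *(wrapper_args + args))
  File "fit.py", line 30, in cost
    m=D[n][name].astype(np.uint8)
      ~~~~^^^^^^
KeyError: 'shelf'
```

View pics/scene8.png

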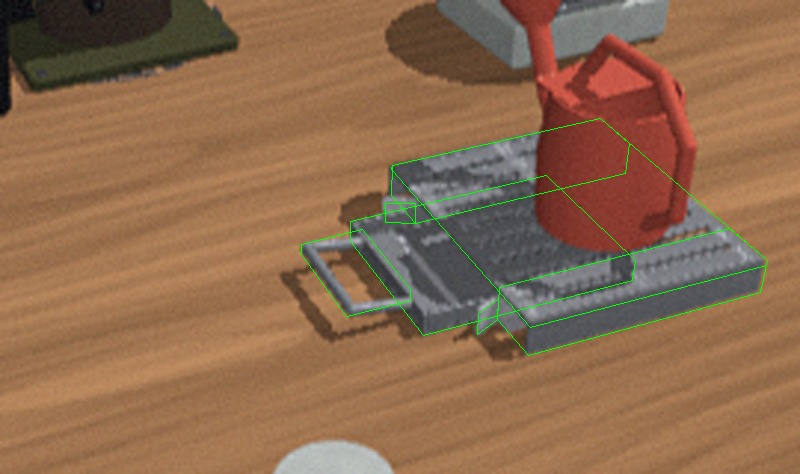

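View pics/side8.png

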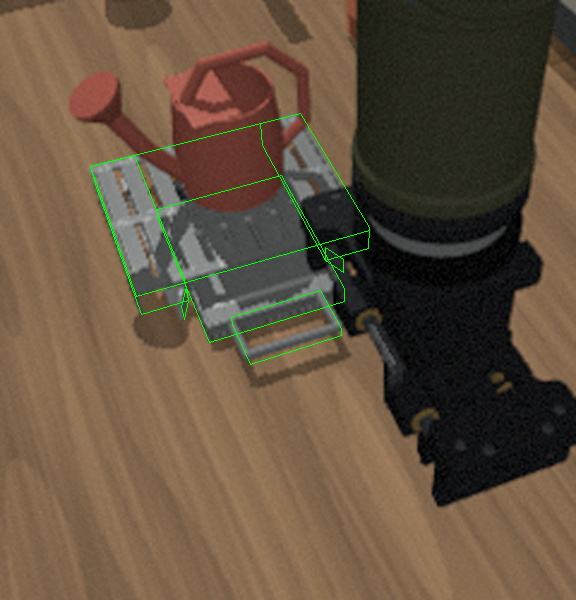

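The tray's outline matches the pressed-home pose in both views: square, handle free, can unmoved. I hand in.

```bash
python3 -c "
from h import *
go([.5,-.2337,.2185]); print(r.finish_job())"
```

```text
t 20.8 pos [ 0.4986 -0.2348  0.2182] yaw 87.48 F [ 0.5  0.2 -0.4] M [ 0.01  0.03 -0.02] open 29.9 shift cm [-0.13  0.12 -0.03] turn None
the job is handed in; nothing more can be done
None
```

I gripped the tray by its bow handle, turned it square to the bay and slid it in between the runners. Then I crept it forward in 2 mm steps until it met the rubber stop, opened the fingers, lifted clear and handed in at 20.8 s.

**Stop and forces:** The stop was felt about 112–113 mm past the mouth, where the push force rose from about 2.3 N of sliding friction to about 7.8 N. I backed off to 4.6 N before letting go. Side force in the bay stayed under 2 N.

**After release:** The tray lay on the pose it was pressed to in both camera views. Its rear was about 114 mm in and square to the shelf as estimated from the images, within about 0.01 rad. The wrist force was about zero and the robot was clear.

**Not fully checked:**
- The hidden contact with the buffer is known only by feel.
- The network missed the shelf in the last side picture, so the shelf refit came from the scene camera alone. It agreed with the earlier fit within about 2 mm.
- The can showed at the same place to within about 2–3 pixels. I did not measure the mortar and jar again; the arm never went near them.

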